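Hang a returned key in the roll-front key cabinet

TASK

Put the returned key away: roll the slatted shutter of the key cabinet up and back until it stays open, still the empty hook that is swinging on the rail inside, and only then hang the key on that hook by its steel eye. Let go of the key and leave it hanging, leave the shutter open, and do not shove the other things on the desk about.

Things in the scene. Friction and masses are not known exactly. Their poses are not given: they have to be found in the camera images.
- cabinet: fixed grey key cabinet, 330 deep x 324 wide x 240 high mm: two D-shaped cheeks, slatted shutter between. Origin: centre of underside; x from front (robot side) to back, y left, z up. Front sill 67 high at x -156..-144; inner faces of cheeks at y +-150. Inside: 10 mm rail along y at x -30, z 200; rear hood at x > 20. A second hook at y -118 is taken: it already carries a key
- shutter (a joint): travel of the shutter in its circular tracks, rad: 0 shut (front), 1.64 open (over the hood at the back). Axis along cabinet y at x 0, z 75 mm; outside of slats at radius 159. Let go below about 0.4 it slides shut by its own weight; past about 0.9 it runs slowly on by itself to the open stop and stays. Lifting takes 2 to 5 N at the bar
- shutter_bar (a point): middle of the shutter's straight steel handle bar: 10 mm thick, 104 long along cabinet y, on two posts 96 mm apart (inside 88 free), 28 mm off the slats, radius 187 from the shutter's axis. Shut: in front, 95 mm above the desk. Open: on top at cabinet x +32, z 261 mm
- hook (a joint): swing of the empty hook about the rail, rad: 0 plumb, positive with its lower end towards the robot (cabinet -x). It starts swinging by about 0.35 to 0.5 to both sides, period about 0.5 s, and hardly dies down by itself within the time; a contact stops it
- hook_bowl (a point): lowest point of the empty hook (middle of its 5 mm wire), 71 mm under the rail's middle when plumb. The hook is a J in the cabinet's x-z plane: bowl a half circle of radius 13 mm, shank up behind (x +13 from the plumb line), free prong in front, open upwards. It hangs anywhere along the rail on a runner 16 mm wide, 15 thick, which slides sideways with 1 N
- hook_tip (a point): middle of the 8 mm ball on the upper end of the hook's free prong; when plumb 15 mm in front of the rail's middle (cabinet -x) and 40 mm under it, 31 mm above hook_bowl
- key: loose key lying flat on the desk, 35 g, 103 x 30 x 8 mm. Origin: middle of the underside of its black plastic grip (50 x 26 x 8 mm, straight sides for the middle 26 mm, label on top). x points to the steel eye, brass blade at -x (to -50 mm), z up
- key_eye (a point): centre of the key's round steel eye, 38 mm along the key's x from its origin and 4 mm above its underside: opening 22 mm across, wire 4 mm thick, flat in the plane of the key
- stamp: black self-inking stamp standing on the desk, 46 x 68 x 75 mm, origin under its centre; bystander
- clips: small flat box of paper clips, 52 x 64 x 21 mm, origin under its centre; bystander
- sharpener: oval pencil sharpener, 27 x 48 x 22 mm, origin under its centre; bystander
- rubber: two-part eraser, 18 x 52 x 12 mm, origin under its centre; bystander
- glue: standing glue bottle with spout, 33 x 45 x 102 mm, origin under its centre; bystander
- corrector: small standing bottle with ribbed cap, 31 x 31 x 72 mm, origin under its centre; bystander
- stapler: stapler, 37 x 145 x 55 mm, origin under its centre; bystander

How it is judged (in metres and radians):
On the way, in this order (a step that is already met when the one before it is completed fails the run):
1. the shutter is rolled up and stays open (value of joint shutter above 1.5 rad), for 0.2 s.
2. the empty hook is stilled, with the key not yet on it (value of joint hook between -0.1 and 0.1 rad and velocity of joint hook between -0.8 and 0.8 rad/s and distance between key_eye and hook_bowl above 0.03 m), for 0.4 s.
At the end, for the whole second after the job is handed in: the shutter is open (over 1.5 rad) and the key, let go, hangs by its eye in the bowl of the hook: centre of the eye within 15 mm of the bowl's lowest point, the key's length within 0.8 rad of upright with the eye up (it may still sway a little) (distance between key_eye and hook_bowl below 0.015 m and angle between key's own x axis and vertical below 0.8 rad and value of joint shutter above 1.5 rad); the robot touches nothing.
It fails at once if another thing on the desk is pushed more than 40 mm away (distance of any of stamp, clips, sharpener, rubber, glue, corrector, stapler from where it was at the start of the episode above 0.04 m).
It fails at once if a standing bottle or the stamp is knocked over (angle between any of glue, corrector, stamp's own z axis and vertical above 0.6 rad).
It also fails if it takes over 72 s, if anything falls off the work surface, if the arm or the gripper's body presses on something with over 40 N, if the wrist force passes 120 N, or if a joint passes its speed limit or range.

ROBOT

A 6-joint arm with a two-finger parallel gripper is mounted at the origin on a cart in front of the work surface, level with it; the furniture and walls round the work are solid. World frame = base frame: x ahead of the robot, y to its left, z up, the work surface at z = 0. Lengths are in m, angles in degrees, forces in N, time in s.
With the tool pointing down it reaches from about 0.4 to 0.825 m from the base axis. Payload 7 kg.
Tool frame: the origin (TCP) lies midway between the tips of the shut fingers; the grasp point (between the pads) lies ctrl.tcp_to_grasp behind it (ctrl.tcp_to_grasp is the distance from the TCP to the grasp point, in m); z points along the fingers, y is the line along which they close (so a half turn about z gives the same grasp; the last joint's range is limited). The gripper opens to 88 mm and grips with 3 to 60 N. Pads are 19 mm wide; open, the fingers measure 130 mm over their backs; the gripper's body (78 mm by 193 mm) begins 47 mm behind the grasp point.
Start: joints at [83.085, 20.546, 0.682, 0, -70.136, -16.507], TCP at [0.268, 0.619, 0.227] pointing down, gripper open.
Joint ranges: [-176.03, 176.03], [-82.01, 121.73], [-58.28, 71.71], [-173.87, 95.51], [-174.79, -0.11], [-173.66, 173.66]. Speed limits (degrees/s): [136.94, 136.94, 172.46, 180, 180, 180].

INTERFACE

Orientations are given as [roll, pitch, yaw] about the fixed x, y, z axes, in that order (R = Rz(yaw) Ry(pitch) Rx(roll)).
In Python, from plant import ctrl, imaging, close_job gives the robot as it stands.
- The arm moves only by the shell command python3 -m crank 'ROWS'. ROWS is JSON, a list of rows, each a list of 3 entries, a list of its own where there are three numbers: the shift along the world's x, y, z in m, then the turn, a rotation vector about the world's x, y, z in degrees, then the opening, from -1 (shut) to 1 (fully open), so that 0 is half open. A call has 1 to 12 rows; each row shifts and turns the commanded pose from where the row before left it; what a row does not reach is not made up. A row lasts 1/10 s, in which the tool goes at most 50 mm and 8.59 degrees, less where a joint would pass 70% of its speed; a pose out of reach is approached as far as the arm can. A call is refused whole if a number of a shift passes 0.05 or a number of a turn 8.59, either way. A call with a gripper value outside its range is refused whole. The fingers move at their own pace and stop on an object; the grip force is fixed at half the most. Time passes only in rows, so rows that do not move let the fingers close. It gives the time, the measured TCP pose, the force, the opening and the grip force at its end, in the units of the state.
- ctrl.get_obs(): the state, without advancing time (a new reading comes with each control period).
- imaging.snapshot(name): name is "scene" or "top"; returns (picture, depth): 480x640x3 uint8, blue, green, red; 480x640 float32, m along the optical axis (not along the pixel's ray), 0 where there is no reading.
- imaging.camera_model(name): a dict with "mtx" (3x3 intrinsics, pixels), "D" ([k1, k2, p1, p2, k3] as OpenCV has them; the pictures are not rectified), "R" (3x3) and "t" (3): a world point X has camera coordinates R X + t. Camera axes: x right, y down, z forward; pixel columns grow to the right and rows downward; lengths in m; the calibration is good to about 2 mm. A picture is of the moment at which its call begins. camera_model takes no time and is no camera call.
- close_job(): hands the job in; it is judged then, once.
The state is a dict: "clock": time; "joint_pos": joint angles; "qvel": joint speeds; "tau": joint torques, N m; "tool_pos": TCP position; "orientation": TCP orientation; "force": force on the tool from outside, world axes, zero at the start; "moment": the same for the moment, N m; "opening": finger opening in m; "gripper_force": force on a finger pad.
Only numpy, scipy, OpenCV 4.12 (cv2) and the standard library are available. Lean on these libraries where they do the work, as an engineer would, in place of code of your own. Each camera call takes 0.05 s, during which the arm holds its last target. There are 200 camera calls.

## Working session

There is one attempt and no reset: what is moved stays moved. The work goes in short steps, Python scripts to look and compute and a shell command to move; the robot and the scene stay as the last step left them, time stands still between calls to the robot, and variables do not carry over. Pictures are saved under pics/ and viewed, at most 10 in all, crops included, and the job is handed in when it is done.

```bash
mkdir -p pics; ls; cat > h.py <<'E'
import numpy as np, cv2
from plant import ctrl, imaging
def snap(n):
    p,d=imaging.snapshot(n); return p,d,imaging.camera_model(n)
def ray(m,uv):
    uv=np.asarray(uv,float).reshape(-1,1,2)
    n=cv2.undistortPoints(uv,np.array(m["mtx"]),np.array(m["D"])).reshape(-1,2)
    R=np.array(m["R"]);t=np.array(m["t"])
    return -R.T@t, np.c_[n,np.ones(len(n))]@R
def plane(m,uv,z):
    c,d=ray(m,uv); return c+d*((z-c[2])/d[:,2])[:,None]
def depthpt(m,uv,d):
    uv=np.asarray(uv).reshape(-1,2); c,r=ray(m,uv)
    return c+r*d[uv[:,1].astype(int),uv[:,0].astype(int)][:,None]
def proj(m,X):
    R=np.array(m["R"]);t=np.array(m["t"],float)
    return cv2.projectPoints(np.asarray(X,float).reshape(-1,3),cv2.Rodrigues(R)[0],t,np.array(m["mtx"]),np.array(m["D"]))[0].reshape(-1,2)
E
python3 - <<'E'
from h import *
for n in("scene","top"):
    p,d,m=snap(n); cv2.imwrite(f"pics/{n}0.png",p); np.savez(f"{n}0.npz",p=p,d=d)
    R=np.array(m["R"]); print(n,-R.T@np.array(m["t"]),R[2],m["mtx"])
print(ctrl.get_obs(),ctrl.tcp_to_grasp)
E
```

```text
pics
scene [1.17787333 1.08032933 0.72164894] [-0.47475475 -0.77347947 -0.41992552] [[450.31819898   0.         316.11556449]
 [  0.         450.31819898 243.9472713 ]
 [  0.           0.           1.        ]]
top [ 0.41952738 -0.00212557  1.43633135] [ 0.05263735  0.0146156  -0.99850673] [[469.15576237   0.         320.73628873]
 [  0.         469.15576237 235.41678819]
 [  0.           0.           1.        ]]
{'clock': 0.1, 'joint_pos': array([ 8.30849918e+01,  2.05875089e+01,  6.37401353e-01, -1.72103352e-02,
       -7.01370572e+01, -1.65064895e+01]), 'qvel': array([ 0.03588998, -0.07545974,  0.14852644, -0.00695868, -0.02510621,
        0.04998194]), 'tau': array([-1.47123268e-03, -5.84162378e+01,  2.93751365e+01,  7.01546699e+00,
        1.02157283e-02, -4.41871282e-05]), 'tool_pos': array([0.26816303, 0.61894612, 0.22570372]), 'orientation': array([ 1.79911830e+02, -9.25500564e-03, -2.34273505e+01]), 'force': array([-0.20627044,  1.01583315, -0.74652193]), 'moment': array([0.0574407 , 0.00528178, 0.01713232]), 'gripper_force': 0.0, 'opening': 0.08778805878049413} 0.0188
```

View pics/scene0.png

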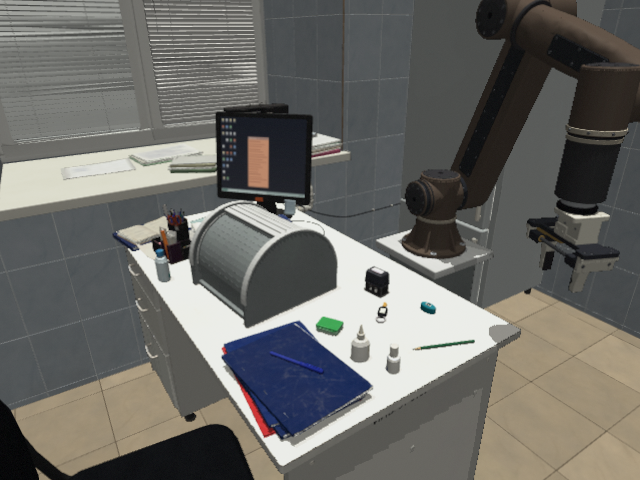

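View pics/top0.png

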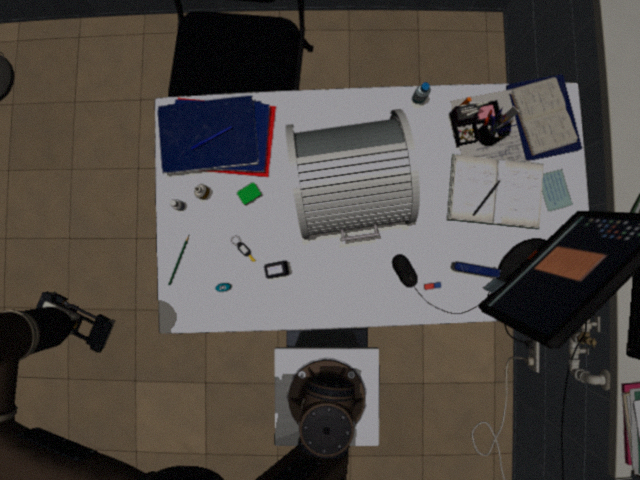

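```bash
cat > a.py <<'E'
from h import *
from scipy.optimize import least_squares
z=np.load("top0.npz");p,d=z["p"],z["d"];m=imaging.camera_model("top")
v,u=np.mgrid[90:260,270:440]; uv=np.c_[u.ravel(),v.ravel()]
P=depthpt(m,uv,d); 
k=(P[:,2]>0.03)&(P[:,2]<.26); Q=P[k]
h=Q[(Q[:,2]>.12)]
r=cv2.minAreaRect(h[:,:2].astype(np.float32)); print("rect z>.12",r, "zmax",np.percentile(Q[:,2],99))
c=np.array(r[0])
def res(q,S):
    n=np.array([np.cos(q[0]),np.sin(q[0])]); return np.hypot((S[:,:2]-q[1:3].mean() if 0 else S[:,:2])@n-q[1],S[:,2]-q[2])-q[3]
for y in (0,):
    th=np.radians(8)
    S=h[np.linalg.norm(h[:,:2]-c,axis=1)<.13]
    s=least_squares(res,[0,c[0],.075,.159],args=(S,),loss="soft_l1",f_scale=.002); print(np.degrees(s.x[0]),s.x,np.median(abs(s.fun)))
th=s.x[0]; Rm=np.array([[np.cos(th),np.sin(th)],[-np.sin(th),np.cos(th)]])
L=Q[:,:2]@Rm.T; L[:,0]-=s.x[1]
a=L[Q[:,2]>.15]; print("y ext",np.percentile(a[:,1],[.2,99.8]),"x ext",L[:,0].min(),L[:,0].max())
cv2.imwrite("pics/top1.png",cv2.resize(np.hstack([p[90:290,270:440],p[90:290,150:300]]),None,fx=2.5,fy=2.5,interpolation=3))
# key
hs=cv2.cvtColor(p,cv2.COLOR_BGR2HSV)
E
python3 a.py
```

```text
rect z>.12 ((0.6700199842453003, -0.06816588342189789), (0.31908732652664185, 0.33054012060165405), 8.26688289642334) zmax 0.24260135800581853
8.144451788805405 [0.1421475  0.64313846 0.10288897 0.13085229] 0.00265719191106277
y ext [-0.32620276  0.00220624] x ext -0.2580371845720908 0.2394596893238118
```

```bash
python3 - <<'E'
from h import *
p=np.load("top0.npz")["p"];q=np.load("scene0.npz")["p"]
a=cv2.resize(p[225:270,220:300],(800,450),interpolation=2)
cv2.imwrite("pics/key.png",a)
E
```

```text
(no output)
```

View pics/top1.png

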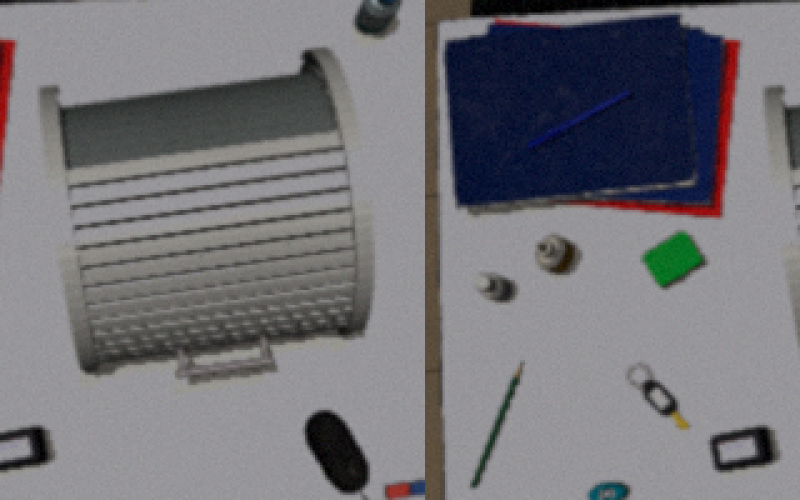

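View pics/key.png

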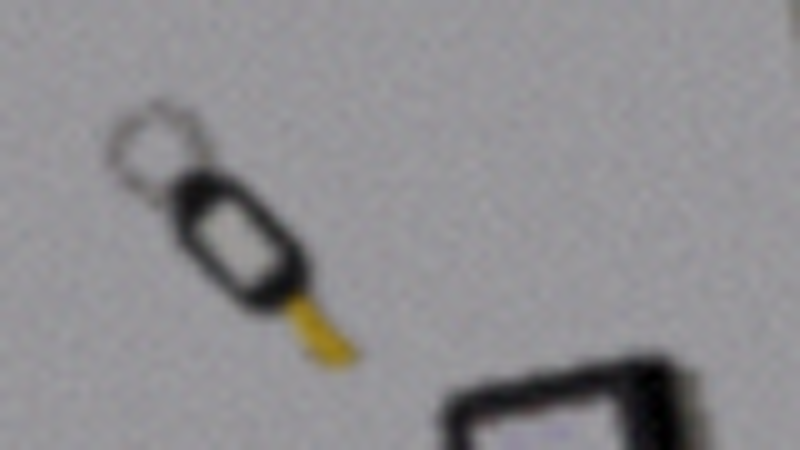

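```bash
cat >> a.py <<'E'
print("----")
def fit(S,free):
    def f(q):
        n=np.array([np.cos(q[0]),np.sin(q[0])]); return np.hypot(S[:,:2]@n-q[1],S[:,2]-.075)-.159
    return least_squares(f,[.144,.66],loss="soft_l1",f_scale=.001)
th0=.144
n=np.array([np.cos(th0),np.sin(th0)]);t=np.array([-n[1],n[0]])
X=Q[:,:2]@n;Y=Q[:,:2]@t
x0=.655
for i in range(3):
    yc=np.mean(np.percentile(Y[Q[:,2]>.15],[.3,99.7]))
    S=Q[(X<x0+.02)&(X>x0-.145)&(abs(Y-yc)<.13)&(Q[:,2]>.09)]
    s=fit(S,1); x0=s.x[1]
    n=np.array([np.cos(s.x[0]),np.sin(s.x[0])]);t=np.array([-n[1],n[0]]);X=Q[:,:2]@n;Y=Q[:,:2]@t
    print(np.degrees(s.x[0]),x0,yc,np.median(s.fun),np.median(abs(s.fun)),len(S))
for lo,hi in((-.1,-.03),(-.03,.05),(.05,.1)):
    k=(X-x0>lo)&(X-x0<hi)&(Q[:,2]>.13); print("Yext",np.sort(Y[k])[[3,-4]])
print("origin",x0*n+yc*t)
b=P[(P[:,2]>.08)&(P[:,2]<.115)]; Lb=np.c_[b[:,:2]@n-x0,b[:,:2]@t-yc,b[:,2]]
b=Lb[Lb[:,0]<-.17]; print("bar",np.median(b,0),b.min(0),b.max(0),len(b))
uv=np.array([[160,152],[242,239],[345,355],[190,195],[285,290]])/10+[219.55,224.55]
K=plane(m,uv,.006); print(K); v=K[0]-K[1]; print(np.linalg.norm(v),np.degrees(np.arctan2(v[1],v[0])),np.linalg.norm(K[0]-K[2]))
g=cv2.cvtColor(p,cv2.COLOR_BGR2HSV)
ye=cv2.inRange(g,(18,120,80),(35,255,255)); ys,xs=np.nonzero(ye[225:270,220:300]); print("blade",plane(m,[[xs.mean()+220,ys.mean()+225]],.004))
k=p.max(2)[225:265,220:262]<60; ys,xs=np.nonzero(k); print("dark ctr",plane(m,[[xs.mean()+220,ys.mean()+225]],.008),len(xs))
r=cv2.minAreaRect(np.c_[xs,ys].astype(np.float32));print(r, plane(m,[np.array(r[0])+[220,225]],.008))
E
python3 a.py
```

```text
rect z>.12 ((0.6700199842453003, -0.06816588342189789), (0.31908732652664185, 0.33054012060165405), 8.26688289642334) zmax 0.24260135800581853
8.144451788805405 [0.1421475  0.64313846 0.10288897 0.13085229] 0.00265719191106277
y ext [-0.32620276  0.00220624] x ext -0.2580371845720908 0.2394596893238118
----
8.261735245181235 0.6537308180694078 -0.1631656296845535 0.00038383976288146326 0.001658461065271885 6478
8.268894236448551 0.6537165734376466 -0.16328552785870598 0.00037120563108059 0.0016489388562770935 6469
8.268894236448551 0.6537165734376466 -0.16335891506888794 0.00037120563108059 0.0016489388562770935 6469
Yext [-0.32766791  0.00091113]
Yext [-0.32826997  0.00100953]
Yext [-0.32787802  0.00095756]
origin [ 0.67041466 -0.06764379]
bar [-1.84497067e-01  1.36389878e-04  9.96704933e-02] [-0.18989346 -0.05529476  0.09083187] [-0.17012292  0.05729221  0.10787757] 155
[[0.48205436 0.28029058 0.006     ]
 [0.4553423  0.25474    0.006     ]
 [0.41985437 0.22279322 0.006     ]
 [0.46884351 0.2709024  0.006     ]
 [0.43972327 0.24137682 0.006     ]]
0.036964393453291444 43.72688040210599 0.08470410806602775
blade [[0.42693035 0.23124549 0.004     ]]
dark ctr [[0.45477465 0.25360678 0.008     ]] 42
((23.447057723999023, 23.188236236572266), (14.968201637268066, 6.724843978881836), 49.398704528808594) [[0.45609362 0.25532012 0.008     ]]
```

```bash
python3 -m crank '[[[0.035,-0.045,0],[0,0,7.9],-1],[[0.035,-0.045,0],[0,0,7.9],-1],[[0.035,-0.045,0],[0,0,7.9],-1],[[0.035,-0.045,0],[0,0,8],-1],[[0,-0.045,0],[0,0,0],-1],[[0,-0.045,0],[0,0,0],-1],[[0,-0.045,0],[0,0,0],-1],[[0,-0.045,0],[0,0,0],-1],[[0,-0.045,0],[0,0,0],-1],[[0,-0.045,0],[0,0,0],-1],[[0,-0.045,0],[0,0,0],-1],[[0,-0.045,0],[0,0,0],-1]]'
python3 -m crank '[[[0.004,-0.03,0],[1.08,-7.41,0],-1],[[0.004,-0.03,0],[1.08,-7.41,0],-1],[[0.003,-0.03,0],[1.08,-7.41,0],-1],[[0.003,-0.03,0],[1.08,-7.41,0],-1],[[0.003,-0.03,0],[1.08,-7.41,0],-1],[[0,-0.03,0],[1.08,-7.41,0],-1],[[0,0,0],[0,0,0],-1],[[0,0,0],[0,0,0],-1]]'
```

```text
clock: 1.3
tool_pos: [0.3905, 0.0997, 0.2265]
orientation: [-180.0, -0.0, 8.3]
force: [1.3, -0.6, 0.2]
opening: 0.0015
gripper_force: 0.0
clock: 2.1
tool_pos: [0.4207, -0.084, 0.2451]
orientation: [-177.4, -39.7, 7.9]
force: [-0.2, 0.3, 0.3]
opening: 0.0005
gripper_force: 0.0
```

```bash
python3 -c "
from plant import ctrl;print(ctrl.get_obs()['joint_pos'])"
```

```text
[ 19.23710077 -29.56548664 -58.23653816  12.34442755 -22.24413951
  69.85420931]
```

```bash
python3 -m crank '[[[0.006,-0.009,-0.01],[-0.7,4.9,0],-1],[[0.007,-0.009,-0.02],[-0.7,4.9,0],-1],[[0,0,-0.04],[0,0,0],-1],[[0,0,-0.038],[0,0,0],-1],[[0,0,0],[0,0,0],-1],[[0,0,0],[0,0,0],-1]]'; python3 -c "
from plant import ctrl;print(ctrl.get_obs()['joint_pos'])"
```

```text
clock: 2.7
tool_pos: [0.4344, -0.0991, 0.1368]
orientation: [-177.5, -29.6, 8.4]
force: [-0.4, 0.3, -0.2]
opening: 0.0006
gripper_force: 0.0
[ 11.8276526  -10.89887981 -54.11795248  -2.84162791 -17.10577806
  89.76021469]
```

```bash
python3 -m crank '[[[0.013,0.001,-0.023],[0,0,0],-1],[[0.013,0.001,-0.023],[0,0,0],-1],[[0.013,0.001,-0.024],[0,0,0],-1],[[0,0,0],[0,0,0],-1],[[0,0,0],[0,0,0],-1]]'; python3 -c "
from plant import ctrl;print(ctrl.get_obs()['joint_pos'])"
```

```text
clock: 3.2
tool_pos: [0.4747, -0.0966, 0.0686]
orientation: [-177.4, -29.9, 8.3]
force: [-0.0, 0.3, 0.6]
opening: 0.0006
gripper_force: 0.0
[  8.66106537   2.94885469 -49.61478035 -17.66955716  -7.92612621
 107.17687267]
```

```bash
python3 - <<'E'
import numpy as np
c,s=np.cos(np.radians(8.27)),np.sin(np.radians(8.27))
t=np.radians(30);a=np.array([np.sin(t),-np.cos(t)]);b=np.array([np.cos(t),np.sin(t)])
ph=np.r_[6.1,np.linspace(11,101,19)]
prev=np.array([.4747,-.0966,.0686])
for p in ph:
    ins=.018-.007*(p-6)/94
    B=np.array([-.187*np.cos(np.radians(p)),.075+.187*np.sin(np.radians(p))])-.0145*b+ins*a
    W=np.round([.6704+B[0]*c,-.0676+B[0]*s,B[1]],3)
    print(int(p),W,np.round(W-prev,3).tolist()); prev=W
E
```

```text
6 [ 0.483 -0.095  0.072] [0.008, 0.002, 0.003]
11 [ 0.485 -0.095  0.088] [0.002, 0.0, 0.016]
16 [ 0.489 -0.094  0.104] [0.004, 0.001, 0.016]
21 [ 0.494 -0.093  0.12 ] [0.005, 0.001, 0.016]
26 [ 0.5   -0.092  0.135] [0.006, 0.001, 0.015]
31 [ 0.507 -0.091  0.15 ] [0.007, 0.001, 0.015]
36 [ 0.516 -0.09   0.164] [0.009, 0.001, 0.014]
41 [ 0.526 -0.089  0.177] [0.01, 0.001, 0.013]
46 [ 0.537 -0.087  0.189] [0.011, 0.002, 0.012]
51 [ 0.549 -0.085  0.2  ] [0.012, 0.002, 0.011]
56 [ 0.562 -0.083  0.21 ] [0.013, 0.002, 0.01]
61 [ 0.575 -0.081  0.219] [0.013, 0.002, 0.009]
66 [ 0.589 -0.079  0.227] [0.014, 0.002, 0.008]
71 [ 0.604 -0.077  0.233] [0.015, 0.002, 0.006]
76 [ 0.62  -0.075  0.238] [0.016, 0.002, 0.005]
81 [ 0.635 -0.073  0.242] [0.015, 0.002, 0.004]
86 [ 0.651 -0.07   0.244] [0.016, 0.003, 0.002]
91 [ 0.667 -0.068  0.245] [0.016, 0.002, 0.001]
96 [ 0.683 -0.066  0.244] [0.016, 0.002, -0.001]
101 [ 0.699 -0.063  0.242] [0.016, 0.003, -0.002]
```

```bash
python3 -m crank '[[[0.008,0.002,0.003],[0,0,0],-1],[[0.002,0,0.016],[0,0,0],-1],[[0.004,0.001,0.016],[0,0,0],-1],[[0.005,0.001,0.016],[0,0,0],-1],[[0.006,0.001,0.015],[0,0,0],-1]]'; python3 -c "
from plant import ctrl;print(ctrl.get_obs()['joint_pos'])"
```

```text
clock: 3.7
tool_pos: [0.4958, -0.0926, 0.1348]
orientation: [-177.5, -29.7, 8.3]
force: [-1.2, -2.7, -3.0]
opening: 0.0008
gripper_force: 1.2
[ 10.57051842  -3.50604088 -47.9245089   -5.05609981 -15.82851939
  92.85357347]
```

```bash
python3 -m crank '[[[0.007,0.001,0.015],[0,0,0],-1],[[0.009,0.001,0.014],[0,0,0],-1],[[0.01,0.001,0.013],[0,0,0],-1],[[0.011,0.002,0.012],[0,0,0],-1],[[0.012,0.002,0.011],[0,0,0],-1],[[0.013,0.002,0.01],[0,0,0],-1],[[0.013,0.002,0.009],[0,0,0],-1],[[0.014,0.002,0.008],[0,0,0],-1]]'; python3 -m crank '[[[0.015,0.002,0.006],[0,0,0],-1],[[0.016,0.002,0.005],[0,0,0],-1],[[0.015,0.002,0.004],[0,0,0],-1],[[0.016,0.003,0.002],[0,0,0],-1],[[0.016,0.002,0.001],[0,0,0],-1],[[0.016,0.002,0],[0,0,0],-1]]'
```

```text
clock: 4.5
tool_pos: [0.5867, -0.0794, 0.2287]
orientation: [-177.5, -30.0, 8.3]
force: [-0.7, 0.9, -0.4]
opening: 0.0004
gripper_force: 0.3
clock: 5.1
tool_pos: [0.6812, -0.0662, 0.2474]
orientation: [-177.5, -30.0, 8.3]
force: [0.5, -0.0, 1.0]
opening: 0.0004
gripper_force: 0.0
```

```bash
python3 - <<'E'
from h import *
p,d,m=snap("top"); cv2.imwrite("pics/t2.png",cv2.resize(p[80:290,230:470],(800,700),interpolation=2)[:600])
E
```

```text
(no output)
```

View pics/t2.png

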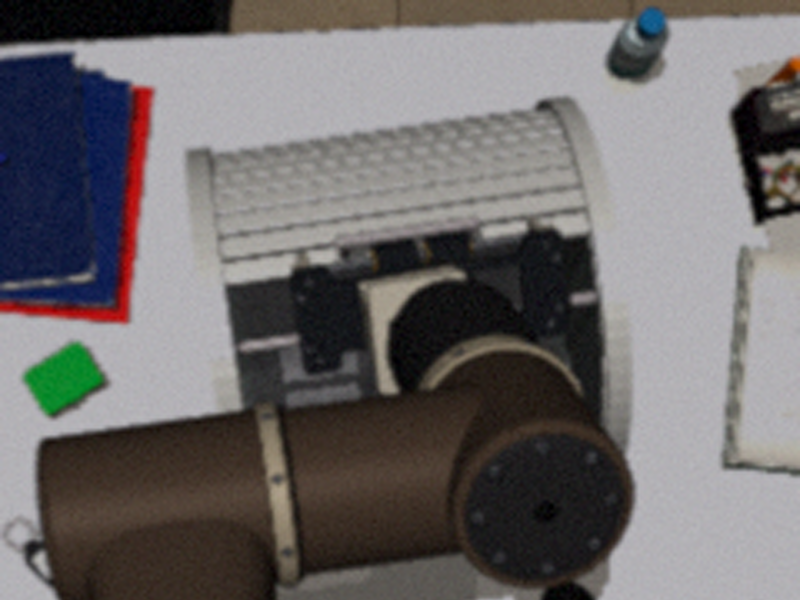

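```bash
python3 -m crank '[[[-0.03,0,0.02],[0,0,0],-1],[[-0.045,0.01,0.02],[0,0,0],-1],[[-0.045,0.03,0.01],[0,0,0],-1],[[-0.03,0.045,0],[0,0,0],-1],[[-0.02,0.045,0],[0,0,0],-1],[[-0.02,0.045,0],[0,0,0],-1],[[-0.02,0.045,0],[0,0,0],-1],[[-0.01,0.045,0],[0,0,0],-1],[[0,0.045,0],[0,0,0],-1],[[0,0.045,0],[0,0,0],-1],[[0,0.045,0],[0,0,0],-1],[[0,0.045,0],[0,0,0],-1]]'; python3 - <<'E'
from h import *
fs=[];ds=[]
for i in range(12):
    p,d,m=snap("top"); fs.append(p);ds.append(d)
np.savez("hk.npz",f=fs,d=ds)
p=np.array(fs)[:, 90:250,270:440].astype(float)
A=p.mean(0); B=p.std(0).max(2)
B=cv2.cvtColor(np.clip(B*8,0,255).astype(np.uint8),8)
cv2.imwrite("pics/t3.png",cv2.resize(np.hstack([np.clip(A*1.5,0,255).astype(np.uint8)[40:],B[40:]]),(800,282),interpolation=2))
E
```

```text
clock: 6.35
tool_pos: [0.4689, 0.3708, 0.2957]
orientation: [-177.2, -30.1, 8.1]
force: [0.1, -0.3, 0.4]
opening: 0.0005
gripper_force: 0.0
```

View pics/t3.png

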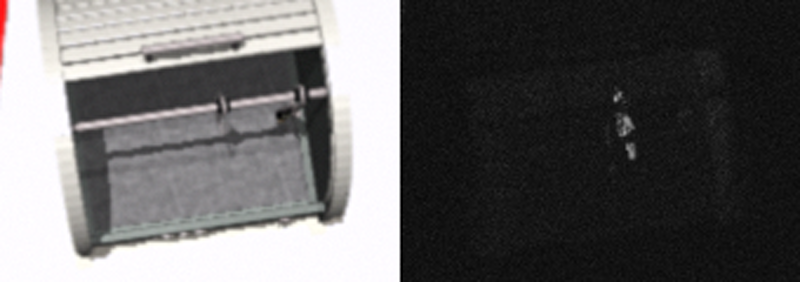

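```bash
python3 - <<'E'
from h import *
m=imaging.camera_model("top")
c,s=np.cos(np.radians(8.27)),np.sin(np.radians(8.27))
cab=lambda W:np.c_[(W[:,:2]-[.6704,-.0676])@np.array([[c,-s],[s,c]]),W[:,2]]
uv=np.array([[222.5,103],[301,95],[76,127],[326,92]])/2.353+[269.8,129.8]
print(cab(plane(m,uv,.2)))
uv2=np.array([[195,47]])/2.353+[269.8,129.8]; print(cab(plane(m,uv2,.261)))
f=np.load("hk.npz")["f"].astype(float)
# refine: dark runner along rail: profile along y at offsets just off rail
for x in(-.039,-.030,-.021):
    ys=np.arange(-.14,.14,.004); X=np.array([[.6704+x*c-y*s,-.0676+x*s+y*c,.2] for y in ys])
    q=proj(m,X).astype(np.float32); v=cv2.remap(f.mean(0).mean(2).astype(np.float32),q[:,0].reshape(1,-1),q[:,1].reshape(1,-1),1)[0]
    print(x,[(round(y*1000),int(k)) for y,k in zip(ys,v) if -.07<y<.01 or y<-.1])
B=f.std(0).max(2)[130:200,300:420]; B[B<9]=0; ys,xs=np.nonzero(B); w=B[ys,xs]
print(np.average(xs,weights=w)+300,np.average(ys,weights=w)+130,len(xs),cab(plane(m,[[np.average(xs,weights=w)+300,np.average(ys,weights=w)+130]],.145)))
E
```

```text
[[-0.02562883 -0.02925726  0.2       ]
 [-0.02941736 -0.11864566  0.2       ]
 [-0.02845253  0.1385464   0.2       ]
 [-0.03008569 -0.14729044  0.2       ]]
[[ 0.02863145 -0.00277876  0.261     ]]
-0.039 [(-140, 20), (-136, 23), (-132, 23), (-128, 23), (-124, 26), (-120, 48), (-116, 50), (-112, 59), (-108, 69), (-104, 62), (-68, 79), (-64, 83), (-60, 83), (-56, 84), (-52, 83), (-48, 80), (-44, 78), (-40, 79), (-36, 75), (-32, 69), (-28, 63), (-24, 50), (-20, 60), (-16, 79), (-12, 83), (-8, 84), (-4, 85), (0, 85), (4, 80), (8, 78)]
-0.03 [(-140, 116), (-136, 117), (-132, 117), (-128, 81), (-124, 44), (-120, 90), (-116, 47), (-112, 43), (-108, 106), (-104, 117), (-68, 118), (-64, 118), (-60, 122), (-56, 120), (-52, 118), (-48, 119), (-44, 120), (-40, 115), (-36, 55), (-32, 75), (-28, 73), (-24, 43), (-20, 103), (-16, 118), (-12, 118), (-8, 120), (-4, 123), (0, 119), (4, 117), (8, 119)]
-0.021 [(-140, 29), (-136, 29), (-132, 32), (-128, 25), (-124, 38), (-120, 83), (-116, 47), (-112, 35), (-108, 47), (-104, 46), (-68, 42), (-64, 38), (-60, 40), (-56, 45), (-52, 46), (-48, 40), (-44, 39), (-40, 40), (-36, 32), (-32, 58), (-28, 72), (-24, 33), (-20, 42), (-16, 45), (-12, 41), (-8, 39), (-4, 40), (0, 45), (4, 47), (8, 41)]
365.6466904966291 184.5642078522992 65 [[-0.04713299 -0.03390658  0.145     ]]
```

```bash
python3 -m crank '[[[0,-0.045,0],[0,0,0],-1],[[0,-0.045,0],[0,0,0],-1],[[0,-0.045,0],[0,0,0],-1],[[0,-0.045,0],[0,0,0],-1],[[0,-0.045,0],[0,0,0],-1],[[0,-0.045,-0.02],[0,0,0],-1],[[0,-0.045,-0.02],[0,0,0],-1],[[0.002,-0.045,-0.02],[0,0,0],-1],[[0.002,-0.045,-0.04],[0,0,0],-1],[[0.002,-0.046,-0.04],[0,0,0],-1],[[0.002,-0.046,-0.02],[0,0,0],-1],[[0,0,0],[0,0,0],-1]]'
```

```text
clock: 8.15
tool_pos: [0.4749, -0.0917, 0.1563]
orientation: [-177.5, -29.3, 8.0]
force: [0.1, -0.7, 0.4]
opening: 0.0005
gripper_force: 0.0
```

```bash
python3 -m crank '[[[0.001,-0.017,-0.011],[0,-0.4,0.2],-1],[[0.001,-0.017,-0.01],[0,-0.3,0.1],-1],[[0.027,0.004,0],[0,0,0],-1],[[0.027,0.004,0],[0,0,0],-1],[[0.027,0.004,0],[0,0,0],-1],[[0.027,0.004,0],[0,0,0],-1]]'; python3 -m crank '[[[0.01,0.001,0],[0,0,0],-1],[[0.01,0.002,0],[0,0,0],-1],[[0.01,0.001,0],[0,0,0],-1],[[0.008,0.001,0],[0,0,0],-1],[[0,0,0],[0,0,0],-1],[[0,0,0],[0,0,0],-1],[[0,0,0],[0,0,0],-1],[[0,0,0],[0,0,0],-1],[[0,0,0],[0,0,0],-1],[[0,0,0],[0,0,0],-1],[[0,0,0],[0,0,0],-1],[[0,0,0],[0,0,0],-1]]'
```

```text
clock: 8.75
tool_pos: [0.5868, -0.1064, 0.1379]
orientation: [-177.6, -30.2, 8.5]
force: [1.1, 0.0, 0.9]
opening: 0.0006
gripper_force: 0.0
clock: 9.95
tool_pos: [0.6236, -0.1018, 0.1373]
orientation: [-177.6, -30.2, 8.6]
force: [0.2, -0.1, 0.8]
opening: 0.0003
gripper_force: 0.0
```

```bash
python3 -m crank '[[[0,0,0],[0,0,0],-1],[[0,0,0],[0,0,0],-1],[[0,0,0],[0,0,0],-1],[[0,0,0],[0,0,0],-1],[[0,0,0],[0,0,0],-1],[[0,0,0],[0,0,0],-1],[[0,0,0],[0,0,0],-1],[[0,0,0],[0,0,0],-1],[[0,0,0],[0,0,0],-1],[[0,0,0],[0,0,0],-1],[[0,0,0],[0,0,0],-1],[[0,0,0],[0,0,0],-1]]'; python3 - <<'E'
from h import *
fs=[snap("top")[0] for i in range(8)]
p=np.array(fs)[:,130:250,300:420].astype(float)
B=p.std(0).max(2);print(np.sort(B.ravel())[-10:])
A=p.mean(0); cv2.imwrite("pics/t4.png",cv2.resize(np.clip(A*1.6,0,255).astype(np.uint8),(600,600),interpolation=2))
E
```

```text
clock: 11.15
tool_pos: [0.6236, -0.1017, 0.1372]
orientation: [-177.6, -30.2, 8.6]
force: [0.2, 1.5, -0.3]
opening: 0.0005
gripper_force: 0.0
[6.6320717  6.66966079 6.68487098 6.68837611 6.70354384 6.77195504
 6.79613861 6.79958638 7.01338007 7.06996287]
```

View pics/t4.png

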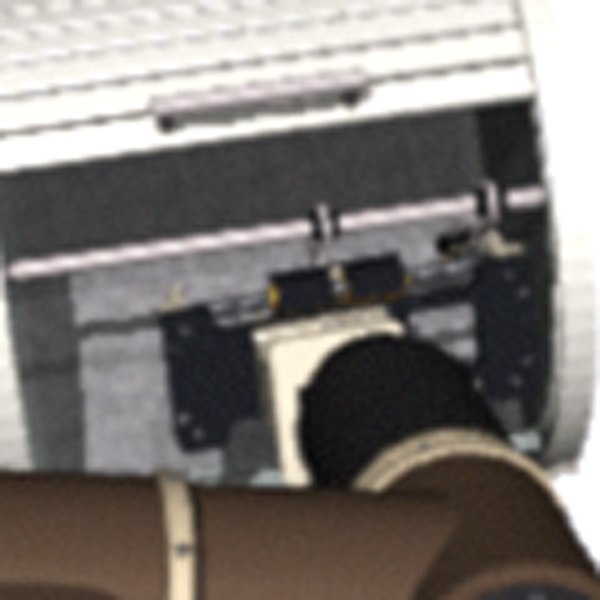

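```bash
python3 -m crank '[[[-0.002,0,0],[0,0,0],-1],[[-0.002,0,0],[0,0,0],-1],[[-0.002,0,0],[0,0,0],-1],[[-0.002,-0.001,0],[0,0,0],-1],[[-0.002,0,0],[0,0,0],-1],[[-0.004,-0.001,0],[0,0,0],-1],[[-0.02,-0.003,0],[0,0,0],-1],[[-0.04,-0.006,0],[0,0,0],-1],[[-0.04,-0.006,0.02],[0,0,0],-1],[[-0.04,0,0.04],[0,0,0],-1],[[0,0.045,0.04],[0,0,0],-1],[[0,0.045,0.02],[0,0,0],-1]]';  python3 -m crank '[[[0,0.045,0.02],[0,0,0],0],[[0,0.045,0],[0.7,4.9,0],0],[[0,0.045,0],[-0.7,4.9,0],0],[[0,0.045,0],[-0.7,4.9,0],0],[[0,0.045,0],[-0.7,4.9,0],0],[[0,0.045,0],[-0.7,4.9,0],0],[[0,0.045,0],[0,0,0],0],[[0,0,0],[0,0,0],0],[[0,0,0],[0,0,0],0]]'; python3 - <<'E'
from h import *
fs=[snap("top")[0] for i in range(12)]
np.savez("hk2.npz",f=fs)
p=np.array(fs)[:, 90:250,270:440].astype(float)
A=p.mean(0); B=p.std(0).max(2); print(np.sort(B[40:120,40:130].ravel())[-8:])
B=cv2.cvtColor(np.clip(B*8,0,255).astype(np.uint8),8)
cv2.imwrite("pics/t5.png",cv2.resize(np.hstack([np.clip(A[50:100,50:150]*1.5,0,255).astype(np.uint8),B[50:100,50:150]]),(800,200),interpolation=2))
print(ctrl.get_obs()["tool_pos"])
E
```

```text
clock: 12.75
tool_pos: [0.4745, -0.0548, 0.2381]
orientation: [-177.6, -30.3, 8.4]
force: [2.4, 0.7, 0.2]
opening: 0.0007
gripper_force: 0.0
clock: 13.65
tool_pos: [0.474, 0.2561, 0.2512]
orientation: [-176.2, -5.3, 8.1]
force: [0.2, -0.1, -0.3]
opening: 0.0442
gripper_force: 0.0
[6.1553951  6.82468966 6.95621225 6.95820858 7.21495361 7.31247032
 8.271017   9.1693178 ]
[0.47447615 0.25527132 0.25217147]
```

View pics/t5.png

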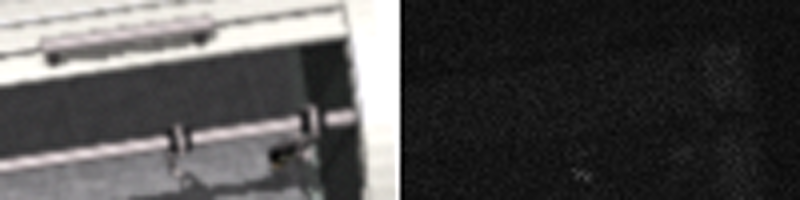

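```bash
python3 - <<'E'
from h import *
from scipy.spatial.transform import Rotation as R
m=imaging.camera_model("top")
c,s=np.cos(np.radians(8.27)),np.sin(np.radians(8.27))
W=plane(m,[[365.8,184.5]],.16); print((W[:,:2]-[.6704,-.0676])@np.array([[c,-s],[s,c]]))
o=ctrl.get_obs();print(o["tool_pos"],o["orientation"])
a=R.from_euler("xyz",o["orientation"],degrees=True);b=R.from_euler("xyz",[180,0,43],degrees=True)
print((b*a.inv()).as_rotvec(degrees=True), np.array([.455,.2545,.0])-o["tool_pos"])
# key re-measure
p=snap("top")[0]; 
k=p.max(2)[225:265,220:262]<60; ys,xs=np.nonzero(k);print(len(xs))
if len(xs): print(plane(m,[[xs.mean()+220,ys.mean()+225]],.008))
E
```

```text
[[-0.04924537 -0.03278383]]
[0.47447615 0.25527132 0.25217147] [-176.10891578   -5.34207449    7.93298154]
[-5.89717445  3.19841038 34.84628823] [-0.01947615 -0.00077132 -0.25217147]
1137
[[0.48038866 0.26928494 0.008     ]]
```

```bash
python3 -m crank '[[[-0.004,0,-0.03],[-1.18,0.64,6.97],0.3],[[-0.004,0,-0.03],[-1.18,0.64,6.97],0.3],[[-0.004,0,-0.03],[-1.18,0.64,6.97],0.3],[[-0.004,0,-0.03],[-1.18,0.64,6.97],0.3],[[-0.003,-0.001,-0.03],[-1.18,0.64,6.97],0.3],[[0,0,-0.03],[0,0,0],0.3],[[0,0,-0.03],[0,0,0],0.3],[[0,0,0],[0,0,0],0.3],[[0,0,0],[0,0,0],0.3]]'
```

```text
clock: 15.2
tool_pos: [0.4556, 0.2545, 0.0423]
orientation: [180.0, 0.1, 43.0]
force: [0.6, 0.3, -0.6]
opening: 0.0569
gripper_force: 0.0
```

```bash
python3 -m crank '[[[0,0,-0.02],[0,0,0],0.3],[[0,0,-0.015],[0,0,0],0.3],[[0,0,-0.003],[0,0,0],0.3],[[0,0,0],[0,0,0],-1],[[0,0,0],[0,0,0],-1],[[0,0,0],[0,0,0],-1],[[0,0,0],[0,0,0],-1],[[0,0,0],[0,0,0],-1]]'; python3 -m crank '[[[0,0,0.03],[0,0,0],-1],[[0,0,0.04],[0,0,0],-1],[[0,0,0.04],[0,0,0],-1],[[0,0,0.04],[0,0,0],-1],[[0,0,0],[0,0,0],-1]]'
```

```text
clock: 16.0
tool_pos: [0.4557, 0.2548, 0.0046]
orientation: [180.0, -0.0, 43.0]
force: [-0.6, 0.7, 3.6]
opening: 0.0252
gripper_force: 30.0
clock: 16.5
tool_pos: [0.458, 0.2567, 0.1599]
orientation: [180.0, -0.6, 43.1]
force: [1.0, 0.8, -0.2]
opening: 0.0255
gripper_force: 30.0
```

```bash
python3 -m crank '[[[0,-0.035,0.03],[0,0,-6.96],-1],[[0,-0.035,0.03],[0,0,-6.96],-1],[[0,-0.035,0.02],[0,0,-6.96],-1],[[0,-0.035,0],[0,0,-6.96],-1],[[0,-0.035,0],[0,0,-6.96],-1],[[0,-0.035,0],[1.08,-7.42,0],-1],[[0.005,-0.035,0],[1.08,-7.42,0],-1],[[0.01,-0.035,0],[1.08,-7.42,0],-1],[[0.01,-0.035,0],[1.08,-7.42,0],-1],[[0.01,-0.035,-0.01],[0,0,0],-1],[[0.01,-0.027,-0.02],[0,0,0],-1],[[0.01,0,-0.02],[0,0,0],-1]]'; python3 -m crank '[[[0,0,0],[0,0,0],-1],[[0,0,0],[0,0,0],-1]]'; python3 - <<'E'
from h import *
from scipy.spatial.transform import Rotation as R
o=ctrl.get_obs();a=R.from_euler("xyz",o["orientation"],degrees=True)
b=R.from_rotvec(np.radians(-30)*np.array([-.1438,.9896,0]))*R.from_euler("xyz",[180,0,8.27],degrees=True)
print(o["joint_pos"],(b*a.inv()).as_rotvec(degrees=True),np.array([.5165,-.1208,.19])-o["tool_pos"])
E
```

```text
clock: 17.7
tool_pos: [0.5106, -0.1247, 0.1845]
orientation: [-180.0, -30.1, 8.0]
force: [1.1, 0.0, 0.7]
opening: 0.0254
gripper_force: 30.0
clock: 17.9
tool_pos: [0.5096, -0.1219, 0.1836]
orientation: [-180.0, -29.8, 8.2]
force: [-0.2, -0.2, 0.5]
opening: 0.0253
gripper_force: 30.0
[  7.88375669  -6.25250496 -44.0431824   -0.45554722 -22.36141103
  90.68116809] [-0.00022942 -0.15240356  0.07426985] [0.00690188 0.00110424 0.00635788]
```

```bash
python3 -m crank '[[[0.025,0.004,0.001],[0,0,0],-1],[[0.025,0.004,0],[0,0,0],-1],[[0.023,0.003,0],[0,0,0],-1],[[0,0,0],[0,0,0],-1],[[0,0,0],[0,0,0],-1],[[0,0,0],[0,0,0],-1]]'; python3 - <<'E'
from h import *
c,s=np.cos(np.radians(8.27)),np.sin(np.radians(8.27))
f=[];sc=[]
for i in range(4):
    p,d,m=snap("top");f.append(p)
q,dq,ms=snap("scene")
A=np.mean(f,0); o=ctrl.get_obs();T=o["tool_pos"];t=np.radians(30)
e=T+.038*np.array([np.cos(t)*c,np.cos(t)*s,np.sin(t)])
w=lambda x,y,z:[.6704+x*c-y*s,-.0676+x*s+y*c,z]
u=proj(m,[e,w(-.045,-.0305,.16),T]); print(e,u)
np.savez("pre.npz",A=A,q=q)
I=cv2.resize(np.clip(A[150:220,330:400]*1.6,0,255).astype(np.uint8),(600,600),interpolation=2)
S=600/70
for k in u[:2]: cv2.circle(I,tuple(int(x) for x in ((k-[330,150]+.5)*S)),3,(0,0,255),-1)
cv2.imwrite("pics/t6.png",I)
E
```

```text
clock: 18.5
tool_pos: [0.5824, -0.1101, 0.1857]
orientation: [-180.0, -30.0, 8.3]
force: [0.9, -0.7, -0.4]
opening: 0.0249
gripper_force: 30.0
[ 0.61542059 -0.10592708  0.20465232] [[366.74606348 185.8940727 ]
 [364.74234838 183.10217009]
 [368.01587571 199.05391373]]
```

View pics/t6.png

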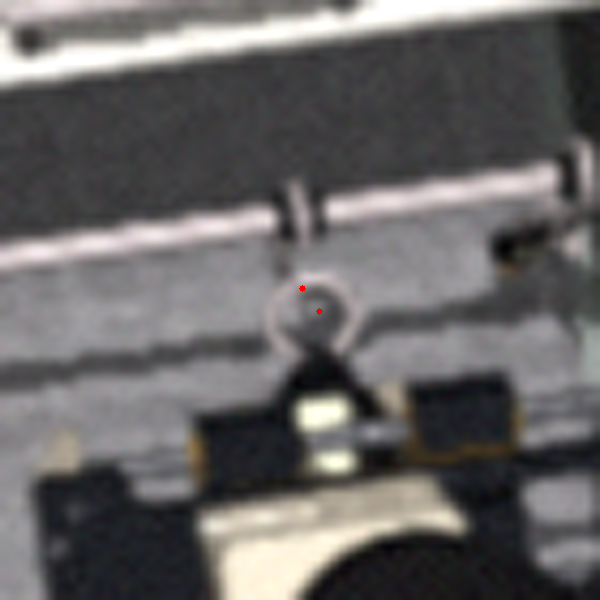

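```bash
python3 -m crank '[[[0,-0.001,-0.011],[0,0,0],-1],[[0,-0.001,-0.01],[0,0,0],-1],[[0,0,-0.01],[0,0,0],-1],[[0,0,0],[0,0,0],-1],[[0.005,0.001,0],[0,0,0],-1],[[0.005,0.001,0],[0,0,0],-1],[[0.005,0,0],[0,0,0],-1],[[0,0,0],[0,0,0],-1],[[0,0,0],[0,0,0],-1],[[0,0,0],[0,0,0],-1]]'; python3 - <<'E'
from h import *
c,s=np.cos(np.radians(8.27)),np.sin(np.radians(8.27));t=np.radians(30)
f=[snap("top")[0] for i in range(4)];m=imaging.camera_model("top");A=np.mean(f,0)
T=ctrl.get_obs()["tool_pos"];e=T+.038*np.array([np.cos(t)*c,np.cos(t)*s,np.sin(t)])
d=e-[.6704,-.0676,0];print("eye cab",d[0]*c+d[1]*s,-d[0]*s+d[1]*c,d[2])
np.savez("over.npz",A=A)
g=A.mean(2);u=proj(m,[e])[0];print(u);x,y=np.round(u).astype(int);print(g[y-7:y+8,x-8:x+9].astype(int), x-8,y-7)
E
```

```text
clock: 19.75
tool_pos: [0.5981, -0.1107, 0.1543]
orientation: [-180.0, -30.0, 8.2]
force: [-0.1, -0.3, -1.3]
opening: 0.025
gripper_force: 30.0
eye cab -0.044859684376401435 -0.03222951497561585 0.17334292822959343
[365.75130379 182.15516325]
[[128 133 140 131  74  37  73 101  59  49  99 112 106  99  95  90  84]
 [126 122 119 107  58  25  58  90  57  34  61  72  72  73  79  80  81]
 [ 94  90  82  69  42  22  47  81  58  44  66  76  75  78  78  86  86]
 [ 80  82  78  68  65  50  56  83  69  65  82  84  81  81  84  87  85]
 [ 86  84  85  79  78  65  67  76  71  83  99  93  81  80  82  84  84]
 [ 87  86  89 108  97  73  75  85  85  90  96 105  86  81  85  86  88]
 [ 87  83  92 103  80  68  81  92  94  96  99 110 105  94  89  89  89]
 [ 90  88  98  92  73  83  98  89  87  90  93  99 106  98  94  93  92]
 [ 94  98 103  91  78  88 102  80  66  66  79  91 104  99  97  99  98]
 [ 99  99 100 100  88  85  82  68  69  63  74 100 100  97  98 101  97]
 [ 95  99  99 104  97  92  83  67  75  76  87 100  87  91  97  95  91]
 [ 96 102 104 108 108 100  77  51  47  64  93  81  59  64  77  71  63]
 [ 92  95  91  86  89  93  62  30  19  32  51  50  44  49  55  50  47]
 [ 82  80  68  54  50  50  32  19  13  11  18  27  41  48  47  48  55]
 [ 51  51  50  42  30  18  13  13   8  10   6  15  28  45  51  61  76]] 358 175
```

```bash
python3 -m crank '[[[0,0.002,0],[0,0,0],-1],[[0,0,-0.006],[0,0,0],-1],[[0,0,-0.006],[0,0,0],-1],[[0,0,-0.006],[0,0,0],-1],[[0,0,0],[0,0,0],-1]]'; python3 -m crank '[[[0,0,-0.006],[0,0,0],-1],[[0,0,-0.006],[0,0,0],-1],[[0,0,-0.005],[0,0,0],-1],[[0,0,-0.003],[0,0,0],-1],[[0,0,0],[0,0,0],-1],[[0,0,0],[0,0,0],-1]]'; python3 - <<'E'
from h import *
A=np.mean([snap("top")[0] for i in range(4)],0);g=A.mean(2);m=imaging.camera_model("top")
c,s=np.cos(np.radians(8.27)),np.sin(np.radians(8.27));t=np.radians(30)
T=ctrl.get_obs()["tool_pos"];e=T+.038*np.array([np.cos(t)*c,np.cos(t)*s,np.sin(t)])
w=lambda x,y,z:[.6704+x*c-y*s,-.0676+x*s+y*c,z]
print(proj(m,[e,w(-.045,-.03,.16),w(-.03,-.03,.129)]));print(g[174:194,356:376].astype(int))
E
```

```text
clock: 20.45
tool_pos: [0.5974, -0.1087, 0.1347]
orientation: [-180.0, -29.8, 8.2]
force: [-0.9, 0.1, -0.3]
opening: 0.0254
gripper_force: 30.0
clock: 21.05
tool_pos: [0.5983, -0.1086, 0.1163]
orientation: [-180.0, -30.0, 8.2]
force: [-0.4, -0.6, -0.6]
opening: 0.0251
gripper_force: 30.0
[[363.92980111 184.30485863]
 [364.56215655 183.12841282]
 [362.88959545 179.7022547 ]]
[[ 64  73  86 100 106  93  51  36  79  94  55  62 127 143 135 131 126 121
  119 117]
 [116 117 128 134 139 129  75  37  73 103  59  48  98 112 106 100  94  86
   82  81]
 [140 133 125 122 120 107  56  23  58  93  56  36  62  74  70  72  79  81
   80  81]
 [108  99  97  91  84  69  44  24  48  83  59  48  69  75  76  78  83  84
   86  84]
 [ 72  74  80  82  77  67  64  51  61  85  76  71  81  82  82  81  83  85
   87  84]
 [ 83  84  85  86  79  71  58  58  65  76  80  83  83  82  81  81  83  83
   85  82]
 [ 88  89  89  85  80  69  59  52  57  69  82  83  87  86  83  82  83  87
   88  89]
 [ 89  90  84  79  69  65  62  61  63  63  68  74  87  95  92  91  88  92
   89  86]
 [ 89  90  82  75  69  64  66  85  96  73  
[... 277 characters left out ...]
  96  95
   93  87]
 [ 91  93  90 103 105 102 100 102  91  67  84  94  80  60  54  64  79  70
   62  61]
 [ 93  90  81  99 100  95  90  88  81  67  87  99  71  51  44  49  53  53
   51  47]
 [ 86  82  75  85  98  94  69  49  42  54  90  81  58  51  49  48  47  50
   55  56]
 [ 57  55  50  54  74  89  69  32  18  33  54  51  49  49  47  48  52  59
   77  84]
 [ 46  42  39  39  42  49  37  19   9  13  18  28  41  43  45  48  65  87
   92  93]
 [ 59  52  50  45  34  18  13   8   9  11   8  14  33  43  49  60  85  94
   91  86]
 [ 85  81  80  67  41  17   9  10   9   9  15  13  23  40  51  75  90  76
   55  42]
 [ 89  87  79  64  37  14  19  24  33  36  46  38  21  20  50  81  92  64
   29  14]]
```

```bash
python3 -m crank '[[[0,0,0],[0,0,0],-0.2],[[0,0,0],[0,0,0],0.1],[[0,0,0],[0,0,0],0.3],[[0,0,0],[0,0,0],0.3],[[0,0,0],[0,0,0],0.3],[[0,0,0],[0,0,0],0.3],[[0,0,0],[0,0,0],0.3]]'; python3 -m crank '[[[-0.005,-0.001,0.01],[0,0,0],0.3],[[-0.01,-0.001,0.017],[0,0,0],0.3],[[-0.015,-0.002,0.02],[0,0,0],0.3],[[-0.03,-0.004,0.03],[0,0,0],0.3],[[-0.04,-0.006,0.03],[0,0,0],0.3],[[-0.04,-0.006,0.03],[0,0,0],0.3],[[0,0.03,0.01],[0,0,0],0.3],[[0,0.045,0],[0,0,0],0.3],[[0,0.045,0],[0,0,0],0.3],[[0,0.045,0],[0,0,0],0.3],[[0,0.045,0],[0,0,0],0.3],[[0,0.045,0],[0,0,0],0.3]]'; python3 -m crank '[[[0,0.045,0],[0,0,0],0.3],[[0,0.045,0],[0,0,0],0.3],[[0,0,0],[0,0,0],0.3],[[0,0,0],[0,0,0],0.3],[[0,0,0],[0,0,0],0.3],[[0,0,0],[0,0,0],0.3],[[0,0,0],[0,0,0],0.3],[[0,0,0],[0,0,0],0.3],[[0,0,0],[0,0,0],0.3],[[0,0,0],[0,0,0],0.3],[[0,0,0],[0,0,0],0.3],[[0,0,0],[0,0,0],0.3]]'; python3 - <<'E'
from h import *
f=np.array([snap("top")[0] for i in range(10)]).astype(float)
A=f.mean(0);B=f.std(0).max(2);print(np.sort(B[150:220,330:400].ravel())[-8:])
cv2.imwrite("pics/t7.png",cv2.resize(np.clip(A[140:230,320:440]*1.6,0,255).astype(np.uint8),(800,600),interpolation=2))
E
```

```text
clock: 21.95
tool_pos: [0.5982, -0.1087, 0.1163]
orientation: [-180.0, -30.0, 8.2]
force: [0.5, -0.2, 0.2]
opening: 0.0568
gripper_force: 0.0
clock: 23.15
tool_pos: [0.4581, 0.1135, 0.2639]
orientation: [-179.9, -30.0, 8.1]
force: [1.7, 0.2, -0.4]
opening: 0.0568
gripper_force: 0.0
clock: 24.35
tool_pos: [0.459, 0.2022, 0.2626]
orientation: [180.0, -29.8, 8.2]
force: [-0.5, -0.2, -0.4]
opening: 0.0568
gripper_force: 0.0
[34.79367759 34.98699758 35.0714984  35.66244523 37.08112728 37.53451745
 38.76390073 38.99346099]
```

View pics/t7.png

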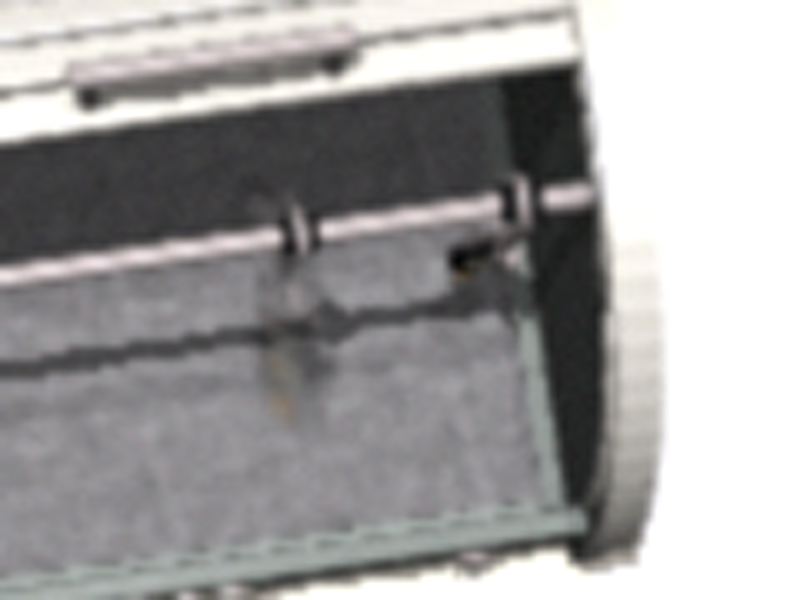

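```bash
python3 -m crank '[[[0,0,0],[0,0,0],0.3],[[0,0,0],[0,0,0],0.3],[[0,0,0],[0,0,0],0.3],[[0,0,0],[0,0,0],0.3],[[0,0,0],[0,0,0],0.3],[[0,0,0],[0,0,0],0.3],[[0,0,0],[0,0,0],0.3],[[0,0,0],[0,0,0],0.3],[[0,0,0],[0,0,0],0.3],[[0,0,0],[0,0,0],0.3],[[0,0,0],[0,0,0],0.3],[[0,0,0],[0,0,0],0.3]]'; cat > sw.py <<'E'
from h import *
c,s=np.cos(np.radians(8.27)),np.sin(np.radians(8.27));m=imaging.camera_model("top")
f=np.array([snap("top")[0] for i in range(20)]).astype(float)
print("clock",ctrl.get_obs()["clock"],"std",np.sort(f.std(0).max(2)[150:220,340:385].ravel())[-5:])
out=[]
for p in f:
    k=cv2.cvtColor(p.astype(np.uint8),cv2.COLOR_BGR2HSV)[150:225,345:385]
    y=(k[...,0]>12)&(k[...,0]<35)&(k[...,1]>95)&(k[...,2]>45)
    ys,xs=np.nonzero(y)
    if len(xs)<2: out.append(None);continue
    W=plane(m,[[xs.mean()+345,ys.mean()+150]],.05)[0]-[.6704,-.0676,.05]
    out.append((len(xs),round((W[0]*c+W[1]*s)*1000+30),round((-W[0]*s+W[1]*c)*1000)))
print(out)
E
python3 sw.py
```

```text
clock: 26.05
tool_pos: [0.459, 0.2021, 0.2626]
orientation: [180.0, -29.8, 8.2]
force: [-0.6, -0.3, 0.5]
opening: 0.0571
gripper_force: 0.0
clock 27.05 std [34.21004969 35.18021461 35.45768605 36.89715436 37.08490259]
[None, None, None, None, (5, -32, -25), (10, -45, -25), (12, -48, -24), (11, -41, -23), (4, -24, -24), None, None, None, None, None, None, None, None, (7, -38, -24), (9, -47, -23), (12, -46, -25)]
```

```bash
Z='x'; for i in 1 2 3 4 5 6 7 8 9 10; do python3 -m crank '[[[0,0,0],[0,0,0],0.3],[[0,0,0],[0,0,0],0.3],[[0,0,0],[0,0,0],0.3],[[0,0,0],[0,0,0],0.3],[[0,0,0],[0,0,0],0.3],[[0,0,0],[0,0,0],0.3],[[0,0,0],[0,0,0],0.3],[[0,0,0],[0,0,0],0.3],[[0,0,0],[0,0,0],0.3],[[0,0,0],[0,0,0],0.3],[[0,0,0],[0,0,0],0.3],[[0,0,0],[0,0,0],0.3]]' >/dev/null; done; python3 sw.py
```

```text
clock 40.05 std [28.15541689 28.832447   29.6797911  29.79412694 30.12324684]
[None, None, None, None, None, None, None, None, (7, -29, -25), (8, -34, -24), (7, -32, -23), (3, -25, -24), None, None, None, None, None, None, None, None]
```

```bash
for i in 1 2 3 4 5 6 7 8 9 10 11 12 13 14; do python3 -m crank '[[[0,0,0],[0,0,0],0.3],[[0,0,0],[0,0,0],0.3],[[0,0,0],[0,0,0],0.3],[[0,0,0],[0,0,0],0.3],[[0,0,0],[0,0,0],0.3],[[0,0,0],[0,0,0],0.3],[[0,0,0],[0,0,0],0.3],[[0,0,0],[0,0,0],0.3],[[0,0,0],[0,0,0],0.3],[[0,0,0],[0,0,0],0.3],[[0,0,0],[0,0,0],0.3],[[0,0,0],[0,0,0],0.3]]' >/dev/null; done; python3 sw.py; python3 -c "
from plant import close_job;print(close_job())"
```

```text
clock 57.85 std [26.91077851 26.9285629  27.41605369 28.35136681 28.64506938]
[None, None, None, None, None, None, None, None, None, None, None, None, None, None, None, None, None, None, None, None]
the job is handed in; nothing more can be done
None
```

The job is handed in at about 58 s: the shutter is open, the hook was stilled first, and the key was let go and was hanging on the hook by its eye, still swaying a little. The hand-in gave no verdict, and my last check did not pick the key out; I last saw it hanging at about 40 s, its sway dying down.

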